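Balance the olive jar on the market stall's counter scale

ROBOT

A 6-joint arm with a two-finger parallel gripper is mounted at the origin on the work surface. World frame = base frame: x ahead of the robot, y to its left, z up, the work surface at z = 0. Lengths are in mm, angles in rad, forces in N, time in s.
With the tool pointing down it reaches from about 350 to 850 mm from the base axis. Payload 8.1 kg.
Tool frame: the origin (TCP) lies between the finger pads; the fingertips stand 8 mm ahead of it and the grasp point (between the pads) lies 11 mm behind it (arm.finger_overhang is the distance from the TCP to the fingertips, in mm); z points along the fingers, y is the line along which they close (so a half turn about z gives the same grasp; the last joint's range is limited). The gripper opens to 85 mm and grips with 20 to 120 N. Pads are 22 mm wide; open, the fingers measure 114 mm over their backs; the gripper's body (76 mm by 85 mm) begins 54 mm behind the grasp point. The pads swing forward as they close: fully open they stand 13 mm farther back than shut.
Start: joints at [1.212, 0.13, 1.488, -0, 1.523, -0.085], TCP at [162.213, 577.661, 239.292] pointing down, gripper open.
Joint ranges: [-2.96, 2.96], [-0.89, 2.26], [0.02, 2.5], [-1.34, 4.48], [0, 2.73], [-2.66, 2.66]. Speed limits (rad/s): [2.39, 2.39, 2.79, 3.14, 3.14, 3.14].

INTERFACE

Orientations are given as a unit quaternion [w, x, y, z].
In Python, from bench import arm, viewer gives the robot as it stands.
- The arm moves only by the tool play_rows, never from a script. Its argument "increments" is a list that holds one entry, the list of rows, each a list of 6 numbers: the shift along the tool's x, y, z in cm, then the turn, a rotation vector about the tool's x, y, z in rad. In form: [[[dx, dy, dz, rx, ry, rz], ...]]. A call has 1 to 20 rows; each row is the pose to reach, as a shift and turn from the pose commanded when the call began, along the tool's axes at that moment; what a row does not reach only later rows make up. A row lasts 1/8 s, in which the tool goes at most 62.5 mm and 10.7 degrees, less where a joint would pass 70% of its speed; a pose out of reach is approached as far as the arm can. A call with a gripper value outside its range is refused whole. "hand" is the closure, from 0 (fully open) to 1 (shut), set as the call begins (left out, the last holds). The fingers move at their own pace and stop on an object; "force" is the grip in N (left out, the last holds). Time passes only in rows, so rows that repeat a pose let the fingers close. It gives the time, the measured TCP pose, the force, the opening and the grip force at its end, in the units of the state.
- arm.sense(): the state, without advancing time (a new reading comes with each control period).
- viewer.snapshot(name): name is "scene" or "top" or "wrist"; returns a dict with "image" (400x640x3 uint8, blue, green, red), "range_z" (400x640 float32, mm along the optical axis (not along the pixel's ray), 0 where there is no reading), "vfov" (degrees; the focal length in pixels is half the picture's height over the tangent of half this angle, whatever the lens; pixels are square), "cx", "cy" (the principal point, pixels), "view" (4x4, takes a point from world to camera coordinates). Camera axes: x right, y down, z forward; pixel columns grow to the right and rows downward; lengths in mm; the calibration is good to about 2 mm. A picture is of the moment at which its call begins.
- arm.job_done(): hands the job in; it is judged then, once.
The state is a dict: "t": time; "q": joint angles; "joint_velocities": joint speeds; "joint_efforts": joint torques, N m; "tool_pos": TCP position; "tcp_rot": TCP orientation; "force": force on the tool from outside, world axes, zero at the start; "moment": the same for the moment, N m; "opening": opening from 0.0 (shut) to 1.0 (fully open); "gripper_force": force on a finger pad.
Only numpy, scipy, OpenCV 4.12 (cv2) and the standard library are available. Lean on these libraries where they do the work, as an engineer would, in place of code of your own. Each camera call takes 0.05 s, during which the arm holds its last target. There are 200 camera calls.

TASK

A 300 g jar of olives stands on one pan of the counter scale and holds it down. From the set of four knobbed steel weights (100, 200, 500 and 1000 g; the bigger the heavier) stand upright on the empty pan, clear of its edge, the two that balance the jar, so that the beam floats level, and leave the jar standing on its own pan.

Things in the scene. Friction and masses are not known exactly. Their poses are not given: they have to be found in the camera images.
- w100_centre (a point): Steel weight, an upright cylinder with a narrower knob on top, standing on the counter at the start. The 100 g one, smallest of four: body 23 mm diameter, 30 mm high; 46 mm high overall. Point: its centre, 23 mm above its foot; z is its upright axis. The unneeded 500 g (40 mm diameter, 70 high) and 1000 g (51 mm, 84 high) stand nearby, at least 75 mm between centres.
- w200_centre (a point): Steel weight, an upright cylinder with a narrower knob on top, standing on the counter at the start. The 200 g one, second smallest: body 30 mm diameter, 36 mm high; 54 mm high overall. Point: its centre, 27 mm above its foot; z is its upright axis.
- pan_w_top (a point): Centre of the upper face of the empty pan, a flat rimless plate 150 mm in diameter at the scale's right (-y) end; z up, y along the beam to the jar's pan, 280 mm away. It always stays horizontal; where on it a weight stands does not matter. It is 117 mm above the counter at the start and until about 200 g is on it, 95 mm when level, and gives way softly when pushed down.
- beam (a joint): Tilt of the scale's beam in rad: 0 is level, negative when the jar's pan is low (-0.16 at the start, its stop), positive when the other pan is low (stop at +0.16). About 90 g of difference moves it from level to a stop; it settles in about two seconds. A pointer post 165 mm above the counter stands half-way between the pans.
- jar_centre (a point): Sealed green glass jar of olives with a metal lid, 58 mm diameter, 78 mm high, about 300 g, standing on the scale's left (+y) pan at the start. Point: its centre, 39 mm above its foot; z is its upright axis.
Mind the look-alikes: they are no part of the job. What is shaped like the part that bears w200_centre but orange is not meant. What is shaped like the part that bears w100_centre but purple is not meant.

How it is judged:
By the outcome, as a careful person would: the job done as asked, in the order asked, and still so for the second after the job is handed in, with the robot touching nothing.
It also fails if it takes over 64 s, if anything falls off the work surface, if the arm or the gripper's body presses on something with over 40 N, if the wrist force passes 120 N, or if a joint passes its speed limit or range.

## Working session

There is one attempt and no reset: what is moved stays moved. The work goes in short steps, Python scripts to look and compute and a tool call to move; the robot and the scene stay as the last step left them, time stands still between calls to the robot, and variables do not carry over. Pictures are saved under pics/ and viewed, at most 10 in all, crops included, and the job is handed in when it is done.

Besides the shell and the picture viewer there is one more tool, called after "Request:" as name(argument=value, ...), one argument or row to a line, values as JSON. play_rows: Moves the arm, as the interface text tells. Its arguments: {"type":"object","properties":{"increments":{"type":"array"},"hand":{"type":"number"},"force":{"type":"number"}},"required":["increments"]}

```bash
mkdir -p pics; cat > h.py <<'E'
import numpy as np, cv2
from bench import arm, viewer
def pts(s):
    h,w=s["range_z"].shape; f=h/2/np.tan(np.radians(s["vfov"])/2)
    u,v=np.meshgrid(np.arange(w),np.arange(h)); z=s["range_z"]
    c=np.stack([(u-s["cx"])/f*z,(v-s["cy"])/f*z,z,np.ones_like(z)],-1)
    P=c@np.linalg.inv(s["view"]).T; P=P[...,:3]; P[z<=0]=np.nan; return P
E
python3 - <<'E'
from h import *
ims=[]
for n in("scene","top"):
    s=viewer.snapshot(n); cv2.imwrite(f"pics/{n}0.png",s["image"]); np.savez(f"/tmp/{n}.npz",**s); P=pts(s)
    if n=="top":
        m=(np.nan_to_num(P[...,2])>12).astype(np.uint8)
        k,l,st,c=cv2.connectedComponentsWithStats(m)
        for i in range(1,k):
            if st[i,4]>40:
                q=P[l==i]; top=np.percentile(q[:,2],97); t=q[q[:,2]>top-4]
                print(c[i].round(),st[i],"top",top.round(),"ctr",t.mean(0).round(1),"bb",np.ptp(q[:,:2],axis=0).round(),s["image"][l==i].mean(0).round())
print(arm.sense())
E
```

```text
[155.   3.] [   0    0  443   10 2286] top 75.0 ctr [1062.2  591.3   73.9] bb [  14. 1136.] [49. 55. 59.]
[474.  49.] [448  37  55  27 803] top 127.0 ctr [ 909.9 -420.1  126.1] bb [ 15. 102.] [49. 57. 63.]
[379.  51.] [356  39  47  26 829] top 126.0 ctr [ 910.1 -179.7  125.1] bb [ 16. 101.] [49. 56. 62.]
[54. 79.] [  16   49   71   58 1795] top 239.0 ctr [839.6 598.6 238.5] bb [66. 66.] [30. 44. 37.]
[249.  81.] [ 171   52  165   61 1150] top 25.0 ctr [858.4 135.2  22.9] bb [154. 421.] [116. 118. 120.]
[291.  69.] [281  59  21  20 374] top 34.0 ctr [892.4  39.7  32.2] bb [51. 52.] [ 91. 115. 132.]
[316.  68.] [307  59  20  20 373] top 35.0 ctr [892.2 -26.   33.2] bb [50. 50.] [ 91. 115. 132.]
[214.  70.] [204  61  21  20 394] top 34.0 ctr [891.9 237.8  32.3] bb [52. 53.] [ 89. 113. 129.]
[240.  70.] [230  61  21  19 378] top 34.0 ctr [891.9 172.   32.1] bb [49. 51.] [ 90. 115. 133.]
[265.  69.] [256  60  20  20 378] top 35.0 ctr [891.3 106.5  33.1] bb [50. 50.] [ 90. 114. 131.]
[189.  71.] [179  62  21  19 378] top 35.0 ctr [893.9 304.   32.8] bb [49. 51.] [ 89. 114. 132.]
[317.  93.
[... 2371 characters left out ...]
't': 0.1, 'q': array([ 1.21158277e+00,  1.31110569e-01,  1.48916841e+00,  4.33474912e-07,
        1.52303602e+00, -8.54106412e-02]), 'joint_velocities': array([ 0.00203591, -0.00042229, -0.00305217,  0.00114289,  0.00089631,
        0.001768  ]), 'joint_efforts': array([ 8.62619363e-04, -5.70960224e+01, -5.01932895e+01, -2.60139786e-04,
        8.41456815e-03, -5.43428223e-05]), 'tool_pos': array([162.04695252, 577.18988171, 238.33553384]), 'tcp_rot': array([-1.90087134e-04,  1.36474182e-01,  9.90643254e-01, -8.39931593e-04]), 'force': array([-0.23499693, -0.02315278,  0.37508731]), 'moment': array([-0.01915363, -0.00523265, -0.03659678]), 'gripper_force': 0.0, 'opening': 1.0008602762851215}
```

View pics/scene0.png

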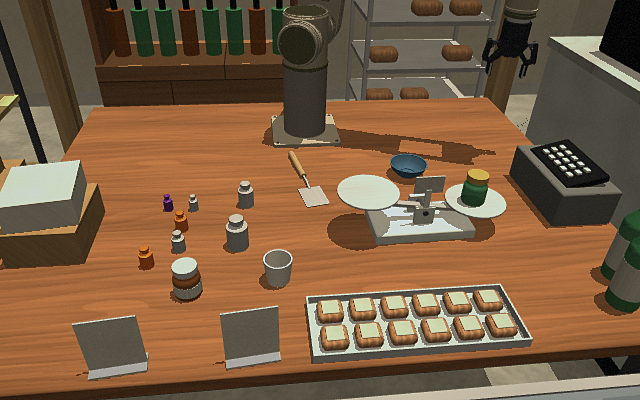

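View pics/top0.png

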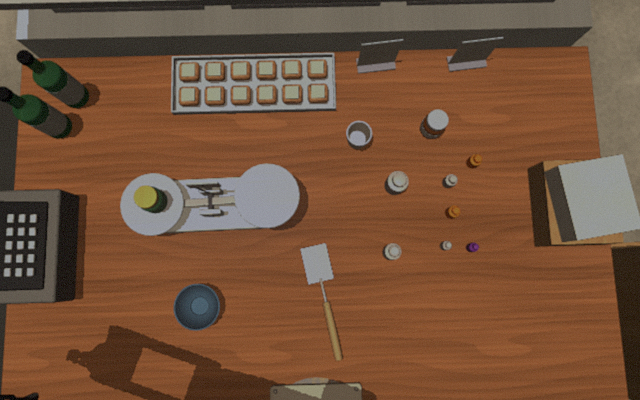

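The top view shows candidates shaped like the 200 g weight: steel at (450,180), orange at (452,211) and (474,160). For the 100 g shape: steel at (445,245), purple at (472,247). The steel ones fit the description, and their heights of about 55 and 46 mm match. The scene view shows the jar on the left (+y) pan at (477,190) and the empty pan at (368,192). I'll confirm the weights in a crop.

```bash
python3 - <<'E'
from h import *
a=cv2.imread("pics/top0.png")[145:265,370:500]; b=cv2.imread("pics/scene0.png")[170:290,130:260]
cv2.imwrite("pics/crop.png",cv2.resize(np.hstack([a,b]),None,fx=3,fy=3,interpolation=cv2.INTER_CUBIC))
for n in("top","scene"):
    s=dict(np.load(f"/tmp/{n}.npz")); P=pts(s)
    m=(P[...,2]>110)&(P[...,2]<126)&(abs(P[...,0]-550)<120)&(P[...,1]>100)&(P[...,1]<310)
    q=P[m]; print(n,"pan",q.mean(0),np.percentile(q,[0.5,99.5],axis=0).round(), np.median(q[:,2]))
    for x,y,h in((589,-349,54),(428.6,-328.7,46)):
        m=(np.hypot(P[...,0]-x,P[...,1]-y)<25)&(P[...,2]>h-5)&(P[...,2]<h+8);q=P[m];print(n,q.mean(0).round(1),m.sum(), np.ptp(q,axis=0).round())
        m=(np.hypot(P[...,0]-x,P[...,1]-y)<25)&(P[...,2]>12);q=P[m];print("  all mid",((q.max(0)+q.min(0))/2).round(1), np.ptp(q,axis=0).round())
    m=(np.hypot(P[...,0]-550,P[...,1]-490)<70)&(P[...,2]>125) ;q=P[m];print("jar",((q.max(0)+q.min(0))/2).round(1),q.max(0))
E
```

```text
top pan [549.08783416 133.37198876 116.49698961] [[478. 100. 111.]
 [621. 246. 123.]] 116.43047535265134
top [ 588.6 -348.4   53.6] 51 [18. 20.  8.]
  all mid [ 588.2 -348.3   35.2] [29. 28. 46.]
top [ 428.5 -328.9   45.2] 28 [12. 13.  9.]
  all mid [ 429.2 -329.6   31.3] [22. 23. 38.]Traceback (most recent call last):
  File "<stdin>", line 11, in <module>
    return umr_maximum(a, axis, None, out, keepdims, initial, where)
ValueError: zero-size array to reduction operation maximum which has no identity
```

View pics/crop.png

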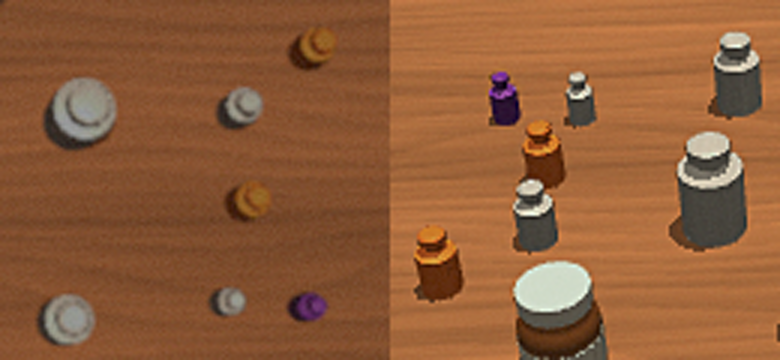

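The crop confirms it: the small steel weight (left half at (230,300), full-frame (445,245)) is next to the purple one, and the 200 g steel weight (left half at (242,107), full-frame (450,180)) sits between the two orange ones. My window cut the pan off, so I'll measure it again.

```bash
python3 - <<'E'
from h import *
from scipy.spatial.transform import Rotation as R
s=dict(np.load("/tmp/top.npz")); P=pts(s)
u=np.zeros(P.shape[:2],bool);u[150:240,226:310]=1
m=u&(P[...,2]>111)&(P[...,2]<123); k,l,st,c=cv2.connectedComponentsWithStats(m.astype(np.uint8))
i=1+st[1:,4].argmax(); q=P[l==i]; print("pan",q.mean(0),((np.percentile(q,.5,0)+np.percentile(q,99.5,0))/2),np.ptp(q,axis=0))
u[:]=0;u[170:240,115:190]=1
q=P[u&(P[...,2]>140)];print("jar top",q.mean(0),np.ptp(q,axis=0))
q=P[u&(P[...,2]>60)&(P[...,2]<85)];print("jar pan",q.mean(0))
e=arm.sense(); w,x,y,z=e["tcp_rot"]; M=R.from_quat([x,y,z,w]).as_matrix(); print(M.round(4)); 
print(s["view"].round(3))
for t in([428.8,-329,110],[548,75,240]): print((M.T@(np.array(t)-e["tool_pos"])/10).round(2))
E
```

```text
pan [548.96123858 100.21571981 116.56414063] [549.32516149 100.13094195 116.83898113] [149.29470546 147.2033803   11.8519064 ]
jar top [548.58710673 361.75344882 149.41760802] [ 50.69579428 128.86280398  25.75671441]
jar pan [538.79126294 373.913637    71.48096828]
[[-9.627e-01  2.704e-01 -6.000e-04]
 [ 2.704e-01  9.627e-01 -1.600e-03]
 [ 1.000e-04 -1.700e-03 -1.000e+00]]
[[-2.70000e-02 -1.00000e+00  1.00000e-02 -4.70000e-02]
 [-9.89000e-01  2.60000e-02 -1.46000e-01  5.43579e+02]
 [ 1.46000e-01 -1.40000e-02 -9.89000e-01  1.15432e+03]
 [ 0.00000e+00  0.00000e+00  0.00000e+00  1.00000e+00]]
[-50.19 -80.01  12.96]
[-50.74 -37.91  -0.11]
```

Request:
play_rows(
  increments=[
    [[-50.7,-37.9,-0.1,0,0,1.297],[-50.7,-37.9,-0.1,0,0,1.297],[-50.7,-37.9,-0.1,0,0,1.297],[-50.7,-37.9,-0.1,0,0,1.297],[-50.7,-37.9,-0.1,0,0,1.297],[-50.7,-37.9,-0.1,0,0,1.297],[-50.7,-37.9,-0.1,0,0,1.297],[-50.7,-37.9,-0.1,0,0,1.297],[-50.7,-37.9,-0.1,0,0,1.297],[-50.7,-37.9,-0.1,0,0,1.297],[-50.2,-80,13,0,0,1.297],[-50.2,-80,13,0,0,1.297],[-50.2,-80,13,0,0,1.297],[-50.2,-80,13,0,0,1.297],[-50.2,-80,13,0,0,1.297],[-50.2,-80,13,0,0,1.297],[-50.2,-80,13,0,0,1.297],[-50.2,-80,13,0,0,1.297],[-50.2,-80,13,0,0,1.297],[-50.2,-80,13,0,0,1.297]],
  ],
  hand=0.4,
  force=30,
)

```text
t: 2.6
tool_pos: [429.9, -327.2, 109.7]
tcp_rot: [0.0, 0.707, 0.708, 0.0]
force: [-0.2, 0.3, -0.1]
opening: 0.602
gripper_force: 0.0
```

Request:
play_rows(
  increments=[
    [[-0.1,-0.1,5,0,0,0],[-0.1,-0.1,8.5,0,0,0],[-0.1,-0.1,9.5,0,0,0],[-0.1,-0.1,9.5,0,0,0],[-0.1,-0.1,9.5,0,0,0]],
  ],
)

```text
t: 3.22
tool_pos: [429.7, -330.1, 16.4]
tcp_rot: [0.002, 0.707, 0.707, 0.0]
force: [0.2, 0.1, 0.2]
opening: 0.597
gripper_force: 0.0
```

Request:
play_rows(
  increments=[
    [[0,0,0,0,0,0],[0,0,0,0,0,0],[0,0,0,0,0,0],[0,0,0,0,0,0],[0,0,0,0,0,0],[0,0,0,0,0,0]],
  ],
  hand=1,
  force=30,
)

```text
t: 3.98
tool_pos: [429.0, -330.0, 15.7]
tcp_rot: [0.001, 0.707, 0.707, 0.0]
force: [-0.1, 1.1, 4.3]
opening: 0.259
gripper_force: 29.2
```

Request:
play_rows(
  increments=[
    [[0,0,-5,0,0,0],[0,0,-11,0,0,0],[0,0,-17,0,0,0],[6,1.5,-20,0,0,0],[11,3,-20,0,0,0],[16,4.5,-20,0,0,0],[21,6,-20,0,0,0],[26,7.5,-20,0,0,0],[31,9,-20,0,0,0],[36,10.5,-20,0,0,0],[41,11.5,-20,0,0,0],[44,12,-20,0,0,0],[46,12,-20,0,0,0],[46,12,-20,0,0,0],[46,12,-16,0,0,0],[46,12,-13,0,0,0],[46,12,-13,0,0,0],[46,12,-13,0,0,0]],
  ],
)

```text
t: 6.22
tool_pos: [548.9, 130.0, 145.8]
tcp_rot: [0.001, 0.707, 0.707, 0.001]
force: [1.1, 0.2, -0.8]
opening: 0.256
gripper_force: 29.9
```

```bash
python3 - <<'E'
from h import *
s=viewer.snapshot("scene"); cv2.imwrite("pics/s1.png",cv2.resize(s["image"][110:270,300:520],None,fx=3,fy=3))
e=arm.sense();print(e["tool_pos"],e["opening"],e["gripper_force"])
E
```

```text
[549.38621067 130.25448624 146.34467679] 0.25596019866847103 29.91597759188153
```

View pics/s1.png

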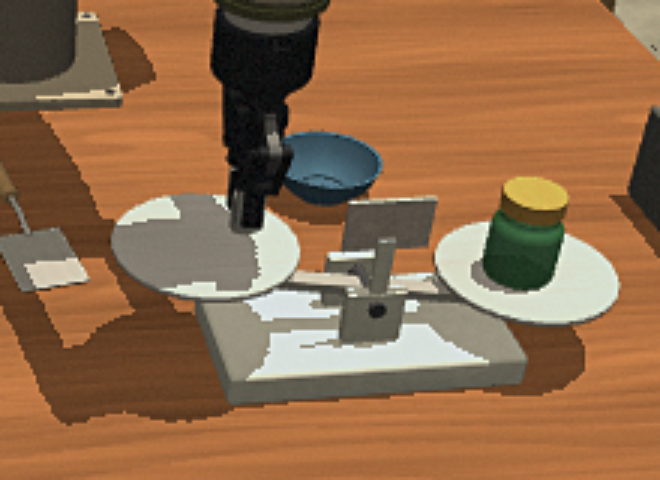

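The crop shows the gripper at (245,220) over the inner part of the empty pan and the jar upright at (525,235) on its own pan; the grip still holds. Lowering and releasing.

Request:
play_rows(
  increments=[
    [[0,0,0.7,0,0,0],[0,0,1.2,0,0,0],[0,0,1.4,0,0,0],[0,0,1.4,0,0,0],[0,0,1.4,0,0,0]],
  ],
)

```text
t: 6.9
tool_pos: [548.3, 130.7, 130.5]
tcp_rot: [0.0, 0.707, 0.707, 0.0]
force: [-0.3, -1.8, 1.6]
opening: 0.255
gripper_force: 30.2
```

Request:
play_rows(
  increments=[
    [[0,0,0,0,0,0],[0,0,0,0,0,0],[0,0,0,0,0,0],[0,0,0,0,0,0],[0,0,-1,0,0,0],[0,0,-4,0,0,0],[0,0,-8,0,0,0],[0,0,-8,0,0,0]],
  ],
  hand=0.45,
)

```text
t: 7.9
tool_pos: [550.8, 131.1, 215.7]
tcp_rot: [0.002, 0.707, 0.707, 0.003]
force: [0.4, -0.5, 0.4]
opening: 0.546
gripper_force: 0.0
```

```bash
python3 - <<'E'
from h import *
s=viewer.snapshot("scene"); cv2.imwrite("pics/s2.png",cv2.resize(s["image"][110:270,300:520],None,fx=3,fy=3))
e=arm.sense();print(e["tool_pos"],e["opening"])
E
```

```text
[549.67124641 130.96142201 213.25110146] 0.5518898506058391
```

View pics/s2.png

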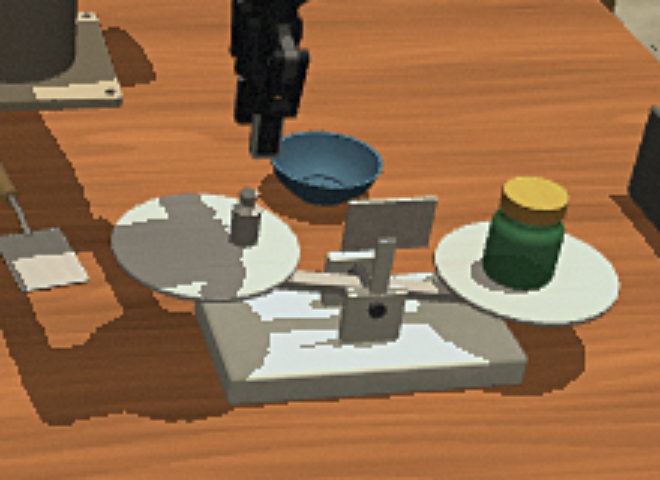

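The 100 g weight stands upright on the pan at crop (245,220). Next, the 200 g weight.

Request:
play_rows(
  increments=[
    [[-6,0.5,0,0,0,0],[-12,1,0,0,0,0],[-18,1.5,0,0,0,0],[-24,2,0,0,0,0],[-30,2.5,0,0,0,0],[-36,3,0,0,0,0],[-42,3.5,2,0,0,0],[-46,3.9,5,0,0,0],[-47.9,3.9,9,0,0,0],[-47.9,3.9,12,0,0,0],[-47.9,3.9,12,0,0,0],[-47.9,3.9,12,0,0,0]],
  ],
  hand=0.4,
)

```text
t: 9.45
tool_pos: [587.6, -348.2, 91.2]
tcp_rot: [0.0, 0.707, 0.707, 0.0]
force: [-0.1, 0.3, 1.2]
opening: 0.601
gripper_force: 0.0
```

Request:
play_rows(
  increments=[
    [[0,0,4,0,0,0],[0,0,7,0,0,0],[0,0,7.5,0,0,0],[0,0,7.5,0,0,0],[0,0,7.5,0,0,0]],
  ],
)

```text
t: 10.07
tool_pos: [588.8, -349.2, 18.1]
tcp_rot: [0.002, 0.707, 0.707, 0.0]
force: [-0.2, 0.9, 0.2]
opening: 0.598
gripper_force: 0.0
```

Request:
play_rows(
  increments=[
    [[0,0,0,0,0,0],[0,0,0,0,0,0],[0,0,0,0,0,0],[0,0,0,0,0,0],[0,0,0,0,0,0],[0,0,0,0,0,0]],
  ],
  hand=1,
  force=35,
)

```text
t: 10.82
tool_pos: [588.2, -348.9, 17.1]
tcp_rot: [0.001, 0.707, 0.707, 0.0]
force: [-0.5, 1.0, 7.0]
opening: 0.341
gripper_force: 34.8
```

Request:
play_rows(
  increments=[
    [[0,0,-5,0,0,0],[0,0,-11,0,0,0],[0,0,-17,0,0,0],[5,-0.5,-20,0,0,0],[10,-1,-20,0,0,0],[15,-1.5,-20,0,0,0],[20,-2,-20,0,0,0],[25,-2.5,-20,0,0,0],[30,-3,-20,0,0,0],[35,-3.5,-20,0,0,0],[39,-3.9,-20,0,0,0],[41.5,-3.9,-20,0,0,0],[42.4,-3.9,-20,0,0,0],[42.4,-3.9,-20,0,0,0],[42.4,-3.9,-16,0,0,0],[42.4,-3.9,-13.5,0,0,0],[42.4,-3.9,-13,0,0,0],[42.4,-3.9,-13,0,0,0]],
  ],
)

```text
t: 13.08
tool_pos: [548.5, 74.9, 145.7]
tcp_rot: [0.0, 0.707, 0.707, -0.0]
force: [0.9, -0.4, -1.5]
opening: 0.339
gripper_force: 35.4
```

Request:
play_rows(
  increments=[
    [[0,0,0.7,0,0,0],[0,0,1.2,0,0,0],[0,0,1.5,0,0,0],[0,0,1.8,0,0,0],[0,0,2.1,0,0,0],[0,0,2.4,0,0,0],[0,0,2.7,0,0,0],[0,0,3,0,0,0],[0,0,3.2,0,0,0],[0,0,3.4,0,0,0],[0,0,3.4,0,0,0],[0,0,3.4,0,0,0],[0,0,3.4,0,0,0],[0,0,3.4,0,0,0]],
  ],
)

```text
t: 14.82
tool_pos: [548.1, 75.8, 111.3]
tcp_rot: [-0.0, 0.707, 0.707, -0.0]
force: [-0.8, -1.1, -0.2]
opening: 0.338
gripper_force: 35.7
```

```bash
python3 - <<'E'
from h import *
s=viewer.snapshot("scene"); cv2.imwrite("pics/s3.png",cv2.resize(s["image"][110:270,300:520],None,fx=3,fy=3))
e=arm.sense();print(e["tool_pos"],e["opening"],e["gripper_force"],e["force"])
E
```

```text
[548.13841792  75.76380023 111.31805982] 0.3391077793546924 35.663791093024884 [ 0.01472401 -0.33620029 -0.1945521 ]
```

View pics/s3.png

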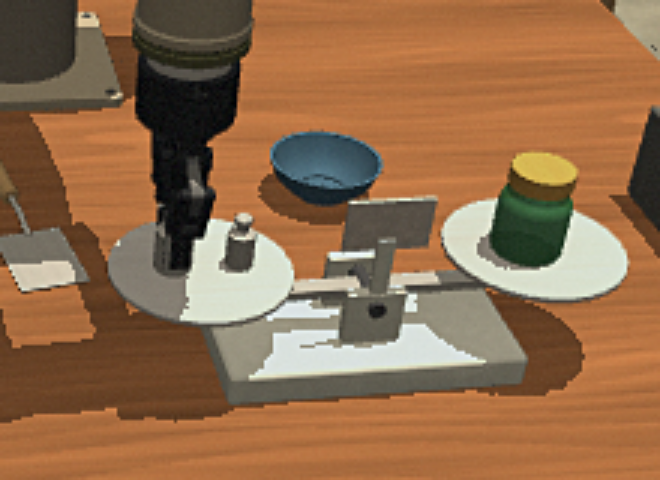

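The crop shows the pan pressed down to about level, the 200 g weight held at (175,255), the 100 g upright at (240,245), and the jar upright. Releasing.

Request:
play_rows(
  increments=[
    [[0,0,0,0,0,0],[0,0,0,0,0,0],[0,0,0,0,0,0],[0,0,0,0,0,0],[0,0,0,0,0,0],[0,0,-1,0,0,0],[0,0,-3,0,0,0],[0,0,-6,0,0,0],[0,0,-12,0,0,0],[0,0,-16,0,0,0],[-5,-4,-16,0,0,0],[-10,-8,-16,0,0,0],[-15,-8,-16,0,0,0],[-20,-8,-16,0,0,0],[-20,-8,-16,0,0,0],[-20,-8,-16,0,0,0],[-20,-8,-16,0,0,0],[-20,-8,-16,0,0,0],[-20,-8,-16,0,0,0],[-20,-8,-16,0,0,0]],
  ],
  hand=0.45,
)

```text
t: 17.38
tool_pos: [468.3, -123.9, 271.3]
tcp_rot: [-0.0, 0.707, 0.707, -0.0]
force: [0.3, -0.8, -0.3]
opening: 0.55
gripper_force: 0.0
```

Request:
play_rows(
  increments=[
    [[0,0,0,0,0,0],[0,0,0,0,0,0],[0,0,0,0,0,0],[0,0,0,0,0,0],[0,0,0,0,0,0],[0,0,0,0,0,0],[0,0,0,0,0,0],[0,0,0,0,0,0],[0,0,0,0,0,0],[0,0,0,0,0,0],[0,0,0,0,0,0],[0,0,0,0,0,0],[0,0,0,0,0,0],[0,0,0,0,0,0],[0,0,0,0,0,0],[0,0,0,0,0,0]],
  ],
)

```text
t: 19.38
tool_pos: [468.2, -124.3, 271.3]
tcp_rot: [-0.0, 0.707, 0.707, -0.0]
force: [0.4, -0.1, 0.2]
opening: 0.549
gripper_force: 0.0
```

```bash
python3 - <<'E'
from h import *
s=viewer.snapshot("scene"); cv2.imwrite("pics/s4.png",cv2.resize(s["image"][110:270,300:520],None,fx=3,fy=3))
s=viewer.snapshot("top"); P=pts(s)
for y in(100,380):
    d=np.hypot(P[...,0]-549,P[...,1]-y)<72; q=P[d&(P[...,2]>60)&(P[...,2]<125)]; print(y,np.median(q[:,2]),len(q))
    q=P[d&(P[...,2]>125)]; print("above",q.mean(0) if len(q) else 0, np.ptp(q,axis=0) if len(q) else 0)
print(arm.sense()["t"])
E
```

```text
100 95.32514869155716 2761
above [546.96375057  91.70645434 138.03411582] [28.17520174 79.5086904  29.77387791]
380 92.96011773913722 2266
above [545.40310026 361.95847088 162.38851855] [54.66993503 55.34372006 49.34559147]
19.475
```

View pics/s4.png

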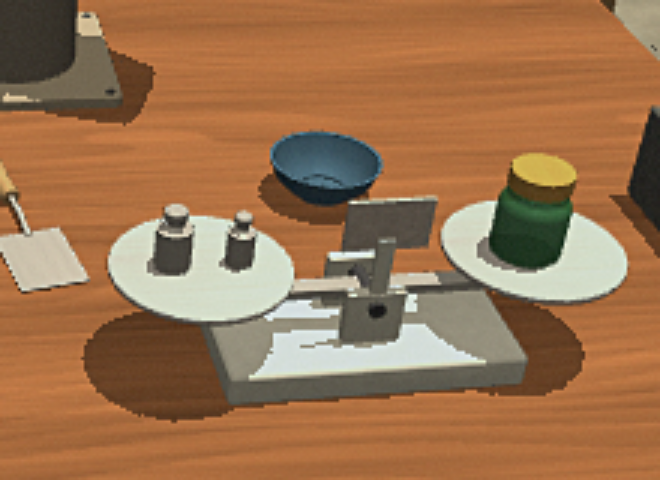

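Both weights stand upright on the pan, at crop (175,240) and (240,240). The pan heights are about 95 and 93 mm, so the beam is level, and the jar stands on its own pan.

```bash
python3 -c "
from bench import arm
print(arm.job_done())"
```

```text
the job is handed in; nothing more can be done
None
```

The 100 g and 200 g steel weights stand upright on the once-empty pan, the beam is level (pans measured at about 95 and 93 mm), the jar is still on its own pan, and I handed the job in at about 19.5 s.

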